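# Load the test kiln's hearth and key in the firing that the witness calls for

### The job

Draw the kiln's sliding hearth right out, stand every clay jar from the left of the table on it, upright and one to a bay, and push the hearth fully home. Then key in the firing, pressing each key fully down and letting it up before the next: if the cone is on the framed call pad, the first round key (nearest the robot), then the second, then the square start key; if the ring is on the call pad, the third round key, then the second, then the square start key. Touch no key before the hearth is home, never press the round key of the other firing, and leave the other things on the table where they are.

Things in the scene. Friction and masses are not known exactly. Their poses are not given: they have to be found in the camera images.
- pot1: solid lidded clay jar, pale cream: upright cylinder 58 mm across and 46 mm high, topped by a lid knob 20 mm across and 17 mm high; about 0.16 kg. Origin: centre of the underside, z up. It stands on the table at the left at the start; it may be absent (None).
- pot2: solid lidded clay jar, pinkish, with a groove round its middle: upright cylinder 58 mm across and 50 mm high, topped by a lid knob 20 mm across and 17 mm high; about 0.16 kg. Origin: centre of the underside, z up. It stands on the table at the left at the start; it may be absent (None).
- pot3: solid lidded clay jar, pale cream, the lowest: upright cylinder 58 mm across and 42 mm high, topped by a lid knob 20 mm across and 17 mm high; about 0.16 kg. Origin: centre of the underside, z up. It stands on the table at the left at the start; it may be absent (None).
- pot4: solid lidded clay jar, pinkish, the tallest: upright cylinder 58 mm across and 54 mm high, topped by a lid knob 20 mm across and 17 mm high; about 0.16 kg. Origin: centre of the underside, z up. It stands on the table at the left at the start; it may be absent (None).
- hearth (a joint): position of the kiln's sliding hearth in m: 0 = drawn right out, 0.25 = fully home in the kiln. It starts part-way in, slides with about 2.5 N of friction plus 8 N per m/s, stays where it is left and has an end stop each way.
- hearth_deck (a point): middle of the hearth slab's upper face, 40 mm above the table; moves with the hearth. Its y axis points out of the kiln mouth (the way the hearth is drawn out, roughly the world's +y, to the robot's left), x along the mouth, z up. The clay slab is 240 mm (x) by 220 mm (y). Kerbs 8 mm wide and 12 mm high run round its edge and cross in its middle, making four bays of 108 (x) by 98 (y) mm, centred at x = +-58, y = +-53 mm.
- hearth_grip (a point): middle of the hearth's handle: a round wooden bar 14 mm thick and 120 mm long, lying along the hearth's x axis, 85 mm above the table, 195 mm out (+y) from the slab's middle, on two thin steel posts 100 mm apart. Same axes as hearth_deck. Nothing else is under or over the bar.
- kiln: low grey test kiln on the table at the robot's right, fixed: 360 mm (x) by 300 mm (y) by 200 mm high, its mouth 260 mm wide and 150 mm high. Origin: on the table under the middle of the mouth; y axis points out of the mouth, the kiln's body lies towards -y. When drawn right out, the slab's inner edge is 35 mm outside the mouth.
- console: kiln controller, a flat grey box fixed on the table between the kiln and the jars: 210 mm (x, away from the robot) by 130 mm (y) by 30 mm high. Origin: centre of the underside. A row of keys runs along x at y = -30 mm: three round keys at x = -75, -28 and +19 mm and a square one at x = +73 mm. Beside it at y = +33 mm are two pads: the call pad in a raised dark frame at the end nearest the robot (x = -55 mm) and a plain parking pad at the far end (x = +55 mm).
- call_pad (a point): middle of the framed call pad on the console's top, 30 mm above the table
- cone: witness cone, fixed: a slender clay cone 20 mm across and 50 mm high on a small clay foot 36 by 26 mm; stands on one of the two pads of the console. Origin: centre of the underside.
- gauge_ring: gauge ring, fixed: a flat clay ring 42 mm across, 9 mm high, with an 18 mm hole; lies on the other pad of the console. Origin: centre of the underside.
- key1_top (a point): centre of the top of the first (nearest the robot) round key, 24 mm across, 48 mm above the table when up; goes down as it is pressed
- key1 (a joint): travel of the first (nearest the robot) round key in m: 0 up, 0.006 fully down; spring return, 1.5 N to start moving, 5 N fully down
- key2_top (a point): centre of the top of the second round key, 24 mm across, 48 mm above the table when up; goes down as it is pressed
- key2 (a joint): travel of the second round key in m: 0 up, 0.006 fully down; spring return, 1.5 N to start moving, 5 N fully down
- key3_top (a point): centre of the top of the third (farthest of the round ones) round key, 24 mm across, 48 mm above the table when up; goes down as it is pressed
- key3 (a joint): travel of the third (farthest of the round ones) round key in m: 0 up, 0.006 fully down; spring return, 1.5 N to start moving, 5 N fully down
- start_top (a point): centre of the top of the square start key, 32 mm wide, 48 mm above the table when up, at the far end of the row
- start (a joint): travel of the square start key in m: 0 up, 0.006 fully down; spring return, 1.5 N to start moving, 5 N fully down
- glaze_bottle: bystander standing among the jars: small glaze bottle 42 mm across and 85 mm high, loose. Origin: centre of the underside.
- plaster_block: bystander: loose plaster block 90 x 60 x 35 mm beyond the jars. Origin: centre of the underside.
- turning_tool: bystander: loose spatula with a wooden handle, 170 mm long, lying beyond the console
There are look-alikes about, which are no part of the job. What is shaped like the pot3 but purple is not meant. Leave any pink look-alike of the pot1 alone.

How it is judged (in metres and radians):
On the way, in this order (a step that is already met when the one before it is completed fails the run):
1. the hearth is drawn right out (value of joint hearth below 0.012 m), for 0.2 s.
2. the hearth is fully home with every jar upright on it, one to a bay (value of joint hearth above 0.238 m and x of pot1 in the frame of hearth_deck between -0.1 and 0.1 m and y of pot1 in the frame of hearth_deck between -0.09 and 0.09 m and z of pot1 in the frame of hearth_deck between -0.006 and 0.006 m and angle between each of pot1, pot2, pot3, pot4's own z axis and vertical below 0.12 rad and x of pot2 in the frame of hearth_deck between -0.1 and 0.1 m and y of pot2 in the frame of hearth_deck between -0.09 and 0.09 m and z of pot2 in the frame of hearth_deck between -0.006 and 0.006 m and x of pot3 in the frame of hearth_deck between -0.1 and 0.1 m and y of pot3 in the frame of hearth_deck between -0.09 and 0.09 m and z of pot3 in the frame of hearth_deck between -0.006 and 0.006 m and x of pot4 in the frame of hearth_deck between -0.1 and 0.1 m and y of pot4 in the frame of hearth_deck between -0.09 and 0.09 m and z of pot4 in the frame of hearth_deck between -0.006 and 0.006 m and horizontal distance between pot1 and pot2 above 0.061 m and horizontal distance between each of pot1, pot2 and pot3 above 0.061 m and horizontal distance between each of pot1, pot2, pot3 and pot4 above 0.061 m), for 0.2 s.
3. the key of the called firing is pressed alone (cone: first, ring: third) (value of joint hearth above 0.238 m and ((horizontal distance between cone and call_pad below 0.03 m and (value of joint key1 above 0.004 m and value of joint each of key2, key3, start below 0.002 m)) or (horizontal distance between gauge_ring and call_pad below 0.03 m and (value of joint key3 above 0.004 m and value of joint each of key1, key2, start below 0.002 m)))), for 0.05 s.
4. then the second round key is pressed alone (value of joint hearth above 0.238 m and value of joint key2 above 0.004 m and value of joint each of key1, key3, start below 0.002 m), for 0.05 s.
5. then the square start key is pressed alone (value of joint hearth above 0.238 m and value of joint start above 0.004 m and value of joint each of key1, key2, key3 below 0.002 m), for 0.05 s.
At the end, for the whole second after the job is handed in: the hearth is home (within 12 mm), every jar present stands upright (within 0.12 rad) and at rest flat on the hearth slab, one to a bay (not touching one another), and all keys are up again (all of step 2 and value of joint each of key1, key2, key3, start below 0.002 m and linear speed of each of pot1, pot2, pot3, pot4 below 0.02 m/s).
It fails at once if a key is pressed before the hearth is home (value of joint hearth below 0.225 m and value of joint any of key1, key2, key3, start above 0.004 m).
It fails at once if the round key of the other firing is pressed ((horizontal distance between cone and call_pad below 0.03 m and value of joint key3 above 0.004 m) or (horizontal distance between gauge_ring and call_pad below 0.03 m and value of joint key1 above 0.004 m)).
It fails at once if a bystander is knocked over or shoved well away (8 cm) (distance of any of glaze_bottle, plaster_block, turning_tool from where it was at the start of the episode above 0.08 m or angle between glaze_bottle's own z axis and vertical above 0.6 rad).
Of pot1, pot2, pot3, pot4 only 2 to 4 are there at a start; the rules pass over those that are not, and their reading is None.
At some moment in a run one of pot1, pot2, pot3, pot4 may be knocked a few centimetres aside while the robot is not near it.
It also fails if it takes over 210 s, if anything falls off the work surface, if the arm or the gripper's body presses on something with over 40 N, if the wrist force passes 120 N, or if a joint passes its speed limit or range.

### The arm

A 6-joint arm with a two-finger parallel gripper is mounted at the origin on the work surface. World frame = base frame: x ahead of the robot, y to its left, z up, the work surface at z = 0. Lengths are in mm, angles in degrees, forces in N, time in s.
With the tool pointing down it reaches from about 325 to 900 mm from the base axis. Payload 3.5 kg.
Tool frame: the origin (TCP) lies at the very end of the fingers, on their centre line; the grasp point (between the pads) lies 19 mm behind it; z points along the fingers, y is the direction in which the jaws open and shut (so a half turn about z gives the same grasp; the last joint's range is limited). The gripper opens to 85 mm and grips with 20 to 120 N. Pads are 22 mm wide; open, the fingers measure 114 mm over their backs; the gripper's body (76 mm by 85 mm) begins 54 mm behind the grasp point. The pads swing forward as they close: fully open they stand 13 mm farther back than shut.
Start: joints at [65.638, 15.837, -1.513, 72.651, 0, 84.076], TCP at [197.678, 592.913, 231.313] pointing down, gripper open.
Joint ranges: [-178.77, 178.77], [-48.84, 107.48], [-61.69, 71.31], [-111.58, 123.2], [-90, 87.43], [-180, 180]. Speed limits (degrees/s): [147.25, 147.25, 180, 180, 180, 180].

### API

Orientations are given as [roll, pitch, yaw] about the fixed x, y, z axes, in that order (R = Rz(yaw) Ry(pitch) Rx(roll)).
In Python, from plant import monitor, eyes, order gives the robot as it stands.
- The arm moves only by the shell command python3 -m handwheel 'ROWS' [OPENING]. ROWS is JSON, a list of rows, each a list of 2 entries, a list of its own where there are three numbers: the shift along the tool's x, y, z in mm, then the turn about the tool's z in rad. A call has 1 to 12 rows; each row shifts and turns the pose as measured when the row begins, along the tool's axes as they then stand; what a row does not reach is not made up. A row lasts 1/8 s, in which the tool goes at most 62.5 mm and 10.7 degrees, less where a joint would pass 70% of its speed; a pose out of reach is approached as far as the arm can. A call is refused whole if a number of a shift passes 62.5 or a number of a turn 0.188, either way. A call with a gripper value outside its range is refused whole. OPENING is the closure in counts, from 0 (fully open) to 255 (shut), set as the call begins (- or left out, the last holds). The fingers move at their own pace and stop on an object; the grip force is fixed at half the most. Time passes only in rows, so rows that do not move let the fingers close. It gives the time, the measured TCP pose, the force and the opening at its end, in the units of the state.
- monitor.read_state(): the state, without advancing time (a new reading comes with each control period).
- eyes.read_camera(name): name is "scene" or "top" or "wrist"; returns a dict with "pixels" (384x512x3 uint8, blue, green, red), "depth" (384x512 float32, mm along the optical axis (not along the pixel's ray), 0 where there is no reading), "intrinsics" (3x3 intrinsics, pixels), "cam_to_world" (4x4, takes a point from camera to world coordinates). Camera axes: x right, y up, looking along -z (the intrinsics and any distortion apply to the point x, -y, -z); pixel columns grow to the right and rows downward; lengths in mm; the calibration is good to about 2 mm. A picture is of the moment at which its call begins.
- order.finish_job(): hands the job in, once; it reports no verdict.
The state is a dict: "clock": time; "q": joint angles; "qvel": joint speeds; "tau": joint torques, N m; "tcp_pos": TCP position; "ee_rot": TCP orientation; "contact_force": force on the tool from outside, world axes, zero at the start; "wrist_torque": the same for the moment, N m; "grip_width": finger opening in mm.
Only numpy, scipy, OpenCV 4.12 (cv2) and the standard library are available. Lean on these libraries where they do the work, as an engineer would, in place of code of your own. Each camera call takes 0.05 s, during which the arm holds its last target. There are 200 camera calls.

## Working session

There is one attempt and no reset: what is moved stays moved. The work goes in short steps, Python scripts to look and compute and a shell command to move; the robot and the scene stay as the last step left them, time stands still between calls to the robot, and variables do not carry over. Pictures are saved under pics/ and viewed, about 12 in all and at most 16, crops included, and the job is handed in when it is done.

```bash
mkdir -p pics; ls
cat > h.py <<'E'
import cv2, numpy as np
from plant import monitor, eyes, order
def cam(n):
    d=eyes.read_camera(n); return d
def cloud(d):
    K=np.array(d["intrinsics"]);z=d["depth"].astype(float);h,w=z.shape
    u,v=np.meshgrid(np.arange(w),np.arange(h))
    P=np.stack([(u-K[0,2])/K[0,0]*z,-(v-K[1,2])/K[1,1]*z,-z],-1)
    T=np.array(d["cam_to_world"]); return P@T[:3,:3].T+T[:3,3]
E
python3 - <<'E'
from h import *
print(monitor.read_state())
for n in("top","scene"):
    d=cam(n); np.savez(f"/tmp/{n}.npz",**d); cv2.imwrite(f"pics/{n}0.png",cv2.resize(d["pixels"],(800,600),interpolation=cv2.INTER_CUBIC))
    print(n,d["cam_to_world"],d["intrinsics"])
E
```

```text
pics
{'clock': 0.0, 'q': array([ 6.56411165e+01,  1.58785653e+01, -1.59822860e+00,  7.26502276e+01,
       -7.85712379e-04,  8.40736359e+01]), 'qvel': array([ 0.08155691,  0.07929546,  0.04377577,  0.01098957, -0.05334285,
        0.06449324]), 'tau': array([ 1.13554641e-03, -4.45506012e+01,  2.95203888e+01,  1.64528098e-02,
       -6.75962838e-05, -1.05594424e-05]), 'tcp_pos': array([197.32816134, 592.21121755, 230.15319091]), 'ee_rot': array([-1.79873576e+02, -1.23334790e-02,  1.61567468e+02]), 'contact_force': array([ 0.00580508, -0.03189678,  0.57394921]), 'wrist_torque': array([-0.00135481,  0.04347673,  0.02246312]), 'grip_width': 85.2942411097637}
top [[ 1.47019781e-02  9.91575366e-01 -1.28693996e-01  4.40698074e+02]
 [-9.99497142e-01  1.81903448e-02  2.59725613e-02  2.11736915e+01]
 [ 2.80947402e-02  1.28247433e-01  9.91344179e-01  1.27947670e+03]
 [ 0.00000000e+00  0.00000000e+00  0.00000000e+00  1.00000000e+00]] [[493.07088156   0.         255.39323385]
 [  0.         493.07088156 186.45071401]
 [  0.           0.           1.        ]]
scene [[ 8.95686659e-01 -2.38319189e-01  3.75432249e-01  1.01655585e+03]
 [ 4.44602502e-01  4.63598254e-01 -7.66423691e-01 -8.46746179e+02]
 [ 8.60373722e-03  8.53393592e-01  5.21196078e-01  6.49240957e+02]
 [ 0.00000000e+00  0.00000000e+00  0.00000000e+00  1.00000000e+00]] [[393.25180731   0.         258.16193968]
 [  0.         393.25180731 188.46360628]
 [  0.           0.           1.        ]]
```

View pics/top0.png

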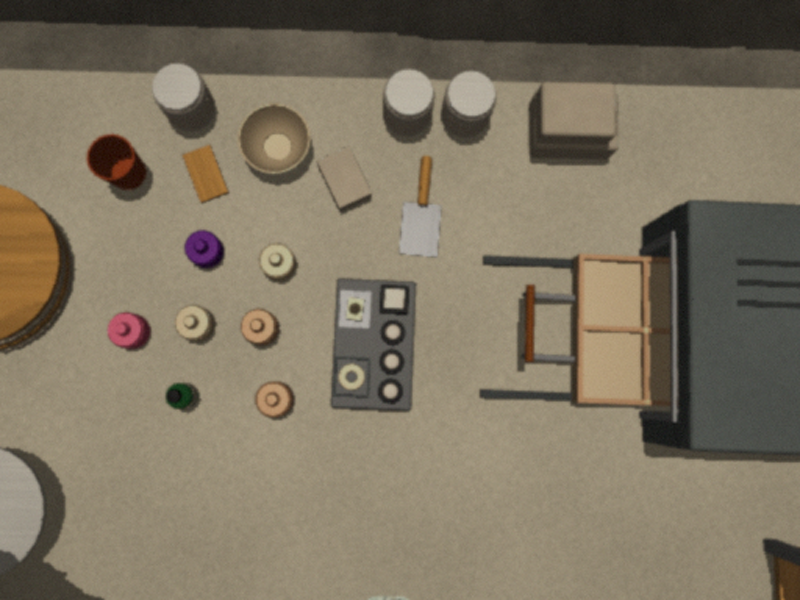

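View pics/scene0.png

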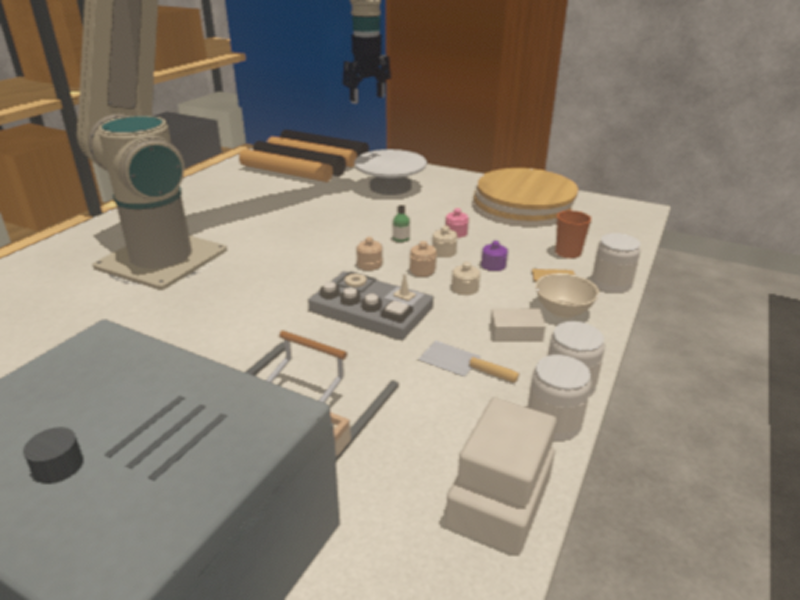

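The top view (800x600) shows these candidates:
- Cream jars at (194,323) and (278,261), and pinkish clay jars at (258,327) and (273,399). These four fit the description.
- A saturated pink jar at (127,330) and a purple one at (203,248). These are the look-alikes.
- The green bottle at (180,396), which is a bystander.

The ring lies on the framed near pad at (351,376) and the cone on the far pad, so the firing is key3, key2, start. Next I measure and take one confirming crop.

Run:
```python
from h import *
d=dict(np.load("/tmp/top.npz")); P=cloud(d)
s=512/800
print("table z",np.median(P[300:340,150:300,2]))
def blob(name,u,v,r=22):
    u,v=int(u*s),int(v*s)
    Q=P[max(0,v-r):v+r,max(0,u-r):u+r].reshape(-1,3); c=P[v,u,:2]
    Q=Q[(np.hypot(*(Q[:,:2]-c).T)<45)]
    B=Q[(Q[:,2]>25)&(Q[:,2]<62)]
    # top face centre by enclosing circle of body-top points
    h=np.median(B[:,2]); T=B[abs(B[:,2]-h)<5]
    (cx,cy),rad=cv2.minEnclosingCircle(T[:,:2].astype(np.float32))
    K=Q[Q[:,2]>h+10]
    print(name,"h",h.round(1),"body",round(cx),round(cy),"r",round(rad),"mean",T[:,:2].mean(0).round(),"knob",K[:,:2].mean(0).round() if len(K) else None,"zmax",Q[:,2].max().round(1))
for n,u,v in[("creamA",194,323),("creamB",278,261),("pinkA",258,327),("pinkB",273,399),("PINK",127,330),("PURPLE",203,248),("bottle",180,396)]: blob(n,u,v)
for n,u,v in[("h1",530,290),("h2",530,357),("hmid",530,323),("k1",390,391),("k2",391,361),("k3",392,331),("st",395,299),("ring",351,368),("cone",355,309),("slabTL",582,258),("slabBL",582,402),("mouthT",674,240),("mouthB",674,415)]:
    u,v=int(round(u*s)),int(round(v*s)); print(n,np.median(P[v-1:v+2,u-1:u+2].reshape(-1,3),0).round(1))
m=(abs(P[...,2]-90)<8)&(P[...,1]<-150)&(P[...,1]>-330)&(P[...,0]>300)&(P[...,0]<700)
Q=P[m]; print("bar",len(Q),Q.mean(0),Q.min(0),Q.max(0)); c,sz,a=cv2.minAreaRect(Q[:,:2].astype(np.float32)); print(c,sz,a)
m=(abs(P[...,2]-48)<5)&(P[...,1]<-20)&(P[...,1]>-180)&(P[...,0]>250)&(P[...,0]<650)
n,l,st,ct=cv2.connectedComponentsWithStats(m.astype(np.uint8))
for i in range(1,n):
    if st[i,4]>20: print("key",st[i,4],P[l==i].mean(0).round(1))
cv2.imwrite("pics/crop.png",cv2.resize(d["pixels"][140:280,60:270],(800,533),interpolation=cv2.INTER_CUBIC))
```

```text
table z -0.6951506024707896
creamA h 45.3 body 546 319 r 28 mean [546. 318.] knob [546. 319.] zmax 66.8
creamB h 41.5 body 650 190 r 29 mean [649. 189.] knob [649. 189.] zmax 62.7
pinkA h 52.4 body 541 213 r 28 mean [540. 212.] knob [541. 213.] zmax 75.2
pinkB h 48.6 body 426 186 r 29 mean [426. 186.] knob [426. 186.] zmax 71.4
PINK h 44.5 body 532 425 r 28 mean [532. 424.] knob [532. 425.] zmax 66.4
PURPLE h 41.5 body 668 310 r 29 mean [668. 310.] knob [668. 310.] zmax 62.4
bottle h 54.5 body 429 333 r 21 mean [429. 328.] knob [429. 332.] zmax 88.0
h1 [ 599.8 -214.3   91.1]
h2 [ 497.5 -213.3   91.6]
hmid [ 548.3 -213.8   91.6]
k1 [441.6  -0.   50.6]
k2 [488.4   0.8  50.4]
k3 [536.   -1.   50.5]
st [588.9  -5.2  48. ]
ring [475.3  62.9  39.3]
cone [568.7  59.3  61.1]
slabTL [ 661.  -306.1   51.5]
slabBL [ 428.8 -305.7   49.2]
mouthT [ 671.8 -420.4  150.2]
mouthB [ 411.4 -412.5  150.4]
bar 282 [ 548.15390049 -213.31412278   89.98369751] [ 490.2045793  -222.55557678   82.92611091] [ 610.18694034 -206.57943442   96.96031854]
(550.1483154296875, -213.88514709472656) (14.20397663116455, 119.86727142333984) 88.3797378540039
```

View pics/crop.png

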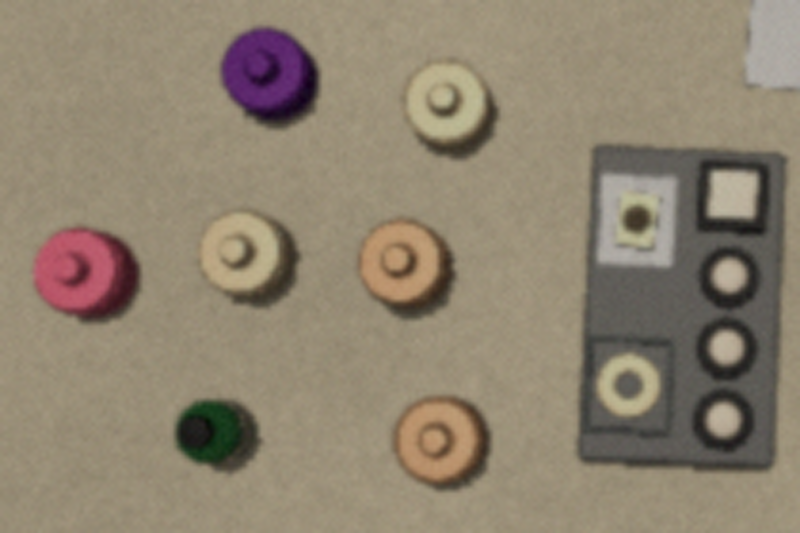

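The crop confirms the four jars. By height they are pot1 (546,319), pot3 (650,190), pot4 (541,213) and pot2 (426,186), and the pink and purple ones are decoys. The ring is in the framed call pad, so the keys are 3, 2, start. First I move to the hearth handle.

```bash
python3 -m handwheel '[[[0,0,0],-0.16],[[0,0,0],-0.16],[[-25,-57,0],0],[[-25,-57,0],0],[[-25,-57,0],0],[[-25,-57,0],0],[[-25,-57,0],0],[[-25,-57,0],0],[[-25,-57,0],0],[[-25,-57,0],0],[[-25,-57,0],0],[[-25,-57,0],0]]' 0
```

```text
clock: 1.6
tcp_pos: [452.7, 21.6, 227.3]
ee_rot: [-179.7, -0.1, -178.9]
contact_force: [1.2, 0.2, 0.1]
grip_width: 85.4
```

```bash
python3 -m handwheel '[[[-20,-47,0],0.02],[[-20,-47,0],0.01],[[-20,-47,0],0],[[-19,-47,0],0],[[-19,-47,20],0],[[0,0,40],0],[[0,0,0],0]]' 0
python3 - <<'E'
from h import *
d=cam("wrist"); P=cloud(d)
m=(abs(P[...,2]-90)<7)&(P[...,1]<-150)&(P[...,1]>-300)
Q=P[m]; print(len(Q),Q.mean(0),Q.min(0),Q.max(0)); print(cv2.minAreaRect(Q[:,:2].astype(np.float32)))
cv2.imwrite("pics/w1.png",d["pixels"])
E
```

```text
clock: 2.48
tcp_pos: [551.1, -227.6, 164.4]
ee_rot: [-179.7, -0.1, 178.8]
contact_force: [-0.8, 0.1, -0.5]
grip_width: 85.3
3454 [ 545.24919301 -213.57363314   89.2837262 ] [ 489.64775841 -221.56151313   83.00791988] [ 609.69990499 -205.14927289   92.69802483]
((549.6630859375, -213.37374877929688), (14.008842468261719, 119.95569610595703), 88.66789245605469)
```

```bash
python3 -m handwheel '[[[1,14,0],0],[[0,0,0],0],[[0,0,40],0],[[0,0,40],0],[[0,0,16],0],[[0,0,0],0],[[0,0,0],0]]' 0
python3 -m handwheel '[[[0,0,0],0],[[0,0,0],0],[[0,0,0],0],[[0,0,0],0],[[0,0,0],0],[[0,0,0],0],[[0,0,0],0],[[0,0,0],0]]' 255
```

```text
clock: 3.4
tcp_pos: [560.9, -213.9, 81.4]
ee_rot: [-179.1, 1.2, 179.2]
contact_force: [0.1, -1.1, 1.3]
grip_width: 85.4
clock: 4.4
tcp_pos: [563.4, -215.0, 85.5]
ee_rot: [-178.9, 1.5, 179.2]
contact_force: [-0.9, 0.6, 2.0]
grip_width: 10.4
```

Run:
```python
from h import *
s=monitor.read_state(); print({k:np.round(v,2) for k,v in s.items()})
d=cam("wrist"); cv2.imwrite("pics/w2.png",d["pixels"])
```

```text
{'clock': np.float64(4.4), 'q': array([-26.89,  18.9 , -16.15,  53.12,  -0.28, -26.09]), 'qvel': array([-0.01, -0.02, -0.04,  0.05,  0.08, -0.06]), 'tau': array([-8.000e-02, -4.266e+01,  2.549e+01, -4.300e-01, -4.000e-02,
       -3.000e-02]), 'tcp_pos': array([ 563.38, -214.99,   85.53]), 'ee_rot': array([-178.94,    1.52,  179.2 ]), 'contact_force': array([-0.89,  0.59,  2.  ]), 'wrist_torque': array([ 0.1 ,  0.11, -0.07]), 'grip_width': np.float64(10.38)}
```

View pics/w2.png

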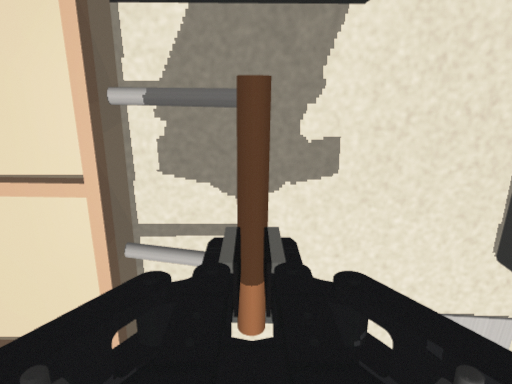

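The bar, a vertical streak at pixel (252,200), lies between the fingers but is held only by the tips, and the TCP is higher than intended. I reopen and lower to re-grip.

```bash
python3 -m handwheel '[[[0,0,0],0],[[0,0,0],0],[[0,0,0],0],[[0,0,0],0]]' 0
python3 -m handwheel '[[[4,0,10],0],[[4,0,10],0]]' 0;python3 -m handwheel '[[[0,0,0],0],[[0,0,0],0]]' 0; python3 -c "
from h import *
print(monitor.read_state())"
```

```text
clock: 4.95
tcp_pos: [563.0, -214.9, 84.7]
ee_rot: [-179.0, 1.5, 179.2]
contact_force: [-0.1, 0.4, -0.0]
grip_width: 81.4
clock: 5.2
tcp_pos: [556.1, -215.6, 64.3]
ee_rot: [-178.9, 1.6, 179.2]
contact_force: [0.5, -0.4, 0.5]
grip_width: 85.6
clock: 5.45
tcp_pos: [554.2, -214.9, 62.4]
ee_rot: [-179.0, 1.4, 179.2]
contact_force: [0.2, 0.4, 1.0]
grip_width: 85.5
{'clock': 5.45, 'q': array([-27.2833055 ,  19.65024363, -18.35290344,  50.30480031,
        -0.28664422, -26.4795713 ]), 'qvel': array([-0.02681612,  0.29860435, -0.68096632, -0.05417175, -0.03287255,
        0.03572481]), 'tau': array([-2.84257272e-03, -4.31663990e+01,  2.46580106e+01, -1.68603170e-01,
       -1.48759747e-02, -2.22642666e-04]), 'tcp_pos': array([ 554.20469703, -214.90732711,   62.35874769]), 'ee_rot': array([-178.98885043,    1.38670808,  179.20427006]), 'contact_force': array([0.24581822, 0.3660619 , 0.98749586]), 'wrist_torque': array([0.00674862, 0.04632866, 0.01420075]), 'grip_width': 85.49230259992375}
```

```bash
python3 -m handwheel '[[[0,0,0],0],[[0,0,0],0],[[0,0,0],0],[[0,0,0],0],[[0,0,0],0],[[0,0,0],0],[[0,0,0],0]]' 255
python3 -m handwheel '[[[0,15,0],0],[[0,15,0],0],[[0,15,0],0]]' 255
```

```text
clock: 6.32
tcp_pos: [555.0, -215.2, 63.3]
ee_rot: [-179.0, 1.5, 179.2]
contact_force: [-0.8, 0.3, 0.2]
grip_width: 12.2
clock: 6.7
tcp_pos: [556.1, -172.9, 63.3]
ee_rot: [-178.5, 1.5, 179.0]
contact_force: [-0.5, -3.6, 2.3]
grip_width: 12.2
```

```bash
python3 -m handwheel '[[[0,18,0],0],[[0,18,0],0],[[0,18,0],0],[[0,16,0],0],[[0,10,0],0],[[0,10,0],0],[[0,6,0],0],[[0,6,0],0],[[0,6,0],0],[[0,0,0],0],[[0,0,0],0]]' 255
```

```text
clock: 8.07
tcp_pos: [558.2, -81.4, 63.3]
ee_rot: [-174.9, 1.4, 178.4]
contact_force: [-1.6, -4.3, 5.0]
grip_width: 12.1
```

```bash
python3 -m handwheel '[[[0,6,0],0],[[0,6,0],0],[[0,0,0],0]]' 255; python3 -m handwheel '[[[0,0,0],0],[[0,0,0],0],[[0,0,0],0],[[0,0,0],0]]' 0
python3 - <<'E'
from h import *
d=cam("top"); np.savez("/tmp/top1.npz",**d); P=cloud(d)
cv2.imwrite("pics/top1.png",cv2.resize(d["pixels"],(800,600)))
m=(P[...,2]>33)&(P[...,2]<58)&(P[...,1]<-140)&(P[...,1]>-400)&(P[...,0]>400)&(P[...,0]<690)
Q=P[m]; print(len(Q),Q.min(0),Q.max(0),cv2.minAreaRect(Q[:,:2].astype(np.float32)))
E
```

```text
clock: 8.45
tcp_pos: [558.3, -82.2, 63.0]
ee_rot: [-173.0, 1.3, 178.0]
contact_force: [-1.1, 3.1, 5.4]
grip_width: 11.9
clock: 8.95
tcp_pos: [557.0, -78.6, 60.7]
ee_rot: [-173.3, 1.2, 178.1]
contact_force: [0.4, -0.2, 0.3]
grip_width: 83.2
8351 [ 427.09772777 -387.15096545   33.08822424] [ 671.03605271 -140.42323401   57.92121638] ((549.4713745117188, -263.76788330078125), (244.43896484375, 240.48756408691406), 88.70303344726562)
```

View pics/top1.png

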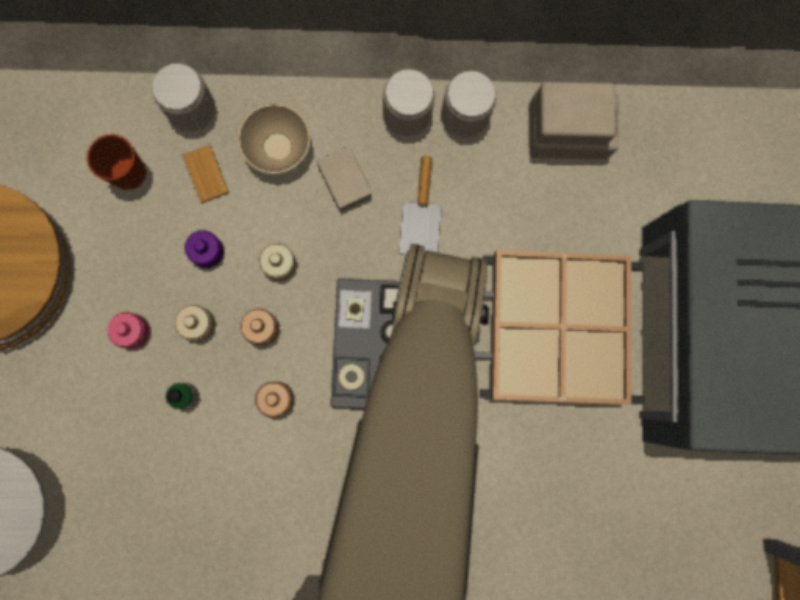

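The hearth slab is fully out: its corners are at about (495,252), (632,258), (630,403) and (493,400), clear of the kiln mouth. Pulling against the stop left the tool tilted about 7°. I'll straighten it by nudging the closed fingertips against the console's fixed left side.

```bash
python3 -m handwheel '[[[0,0,-40],0],[[0,0,-40],0],[[0,0,-30],0],[[12,45,0],0],[[12,45,0],0],[[12,45,0],0],[[12,45,0],0],[[12,25,0],0],[[0,0,0],0]]' 0
python3 -m handwheel '[[[0,0,0],0],[[0,0,0],0],[[0,0,0],0],[[0,0,0],0],[[0,0,0],0],[[0,0,0],0]]' 255
```

```text
clock: 10.12
tcp_pos: [502.7, 146.9, 148.8]
ee_rot: [-173.5, 1.4, 178.0]
contact_force: [0.2, -0.1, -0.1]
grip_width: 85.7
clock: 10.88
tcp_pos: [504.4, 144.0, 149.4]
ee_rot: [-173.5, 1.5, 177.8]
contact_force: [0.8, -0.7, 0.8]
grip_width: -0.2
```

```bash
python3 -m handwheel '[[[3,3,45],0],[[3,3,45],0],[[3,3,43],0],[[0,0,0],0]]' 255
python3 -m handwheel '[[[0,-10,0],0],[[0,-8,0],0],[[0,-6,0],0],[[0,0,0],0]]' 255
```

```text
clock: 11.38
tcp_pos: [501.7, 138.6, 15.0]
ee_rot: [-173.6, 1.8, 177.8]
contact_force: [1.2, -0.5, 0.1]
grip_width: -0.3
clock: 11.88
tcp_pos: [506.0, 113.7, 23.8]
ee_rot: [-173.6, 2.4, 177.8]
contact_force: [-0.1, -0.3, -0.5]
grip_width: 0.2
```

```bash
python3 -m handwheel '[[[0,-5,0],0],[[0,-5,0],0],[[0,-5,0],0],[[0,0,0],0]]' 255
```

```text
clock: 12.38
tcp_pos: [506.2, 101.6, 26.1]
ee_rot: [-174.3, 2.5, 177.9]
contact_force: [0.1, 0.5, 0.3]
grip_width: 0.1
```

```bash
python3 -m handwheel '[[[0,5,0],0],[[0,0,8],0],[[0,0,8],0],[[0,-6,0],0],[[0,-6,0],0],[[0,-6,0],0],[[0,-6,0],0],[[0,-6,0],0]]' 255
```

```text
clock: 13.38
tcp_pos: [509.1, 108.0, 10.9]
ee_rot: [-179.0, 2.6, 178.9]
contact_force: [-1.6, 17.6, 3.6]
grip_width: 0.1
```

```bash
python3 -m handwheel '[[[0,-8,0],0],[[0,-8,0],0],[[0,-8,0],0],[[0,-8,0],0],[[0,-8,0],0],[[0,-8,0],0]]' 255; python3 -m handwheel '[[[0,0,0],0],[[0,0,0],0]]'
```

```text
clock: 14.12
tcp_pos: [508.7, 109.9, 12.6]
ee_rot: [173.8, 2.6, -179.5]
contact_force: [-2.3, 24.1, 7.0]
grip_width: -0.1
clock: 14.38
tcp_pos: [508.1, 111.2, 12.0]
ee_rot: [173.7, 2.6, -179.4]
contact_force: [-0.4, -0.6, -0.1]
grip_width: -0.1
```

The tilt overshot to about 6° the other way. I'll correct it more gently on the console's opposite side, with feedback.

```bash
python3 -m handwheel '[[[0,10,0],0],[[0,0,-45],0],[[0,0,-45],0],[[0,0,-45],0],[[17,-46,0],0],[[17,-46,0],0],[[17,-46,0],0],[[17,-46,0],0],[[0,0,0],0]]' 255
```

```text
clock: 15.5
tcp_pos: [434.6, -84.0, 127.2]
ee_rot: [174.3, 2.4, -179.5]
contact_force: [0.1, -0.6, 0.4]
grip_width: -0.2
```

```bash
python3 -m handwheel '[[[0,0,40],0],[[0,0,40],0],[[0,0,34],0],[[0,0,0],0],[[0,0,0],0]]' 255; python3 -m handwheel '[[[0,6,0],0],[[0,6,0],0],[[0,6,0],0],[[0,6,0],0],[[0,6,0],0]]'
```

```text
clock: 16.12
tcp_pos: [442.3, -71.9, 12.9]
ee_rot: [174.5, 2.6, -179.4]
contact_force: [0.3, 1.2, 0.7]
grip_width: -0.1
clock: 16.75
tcp_pos: [445.3, -44.3, 19.6]
ee_rot: [175.1, 3.0, -179.5]
contact_force: [-0.7, -17.6, -7.9]
grip_width: -0.3
```

```bash
python3 -m handwheel '[[[0,0,3],0],[[0,6,2],0],[[0,6,1],0],[[0,6,1],0]]' 255
```

```text
clock: 17.25
tcp_pos: [446.8, -45.7, 17.5]
ee_rot: [178.4, 2.7, -179.9]
contact_force: [-5.5, -17.3, 6.9]
grip_width: -0.3
```

```bash
python3 -m handwheel '[[[0,7,0],0],[[0,-10,0],0],[[0,-8,-10],0],[[0,0,-40],0],[[0,0,-30],0],[[25,30,0],0],[[25,30,0],0],[[22,30,0],0],[[0,0,0],0]]' 255
```

```text
clock: 18.38
tcp_pos: [371.0, 27.9, 102.5]
ee_rot: [179.1, 2.9, 179.8]
contact_force: [0.5, 0.6, -1.0]
grip_width: -0.0
```

```bash
python3 -m handwheel '[[[0,0,40],0],[[0,0,40],0],[[0,0,8],0],[[0,0,0],0]]' 255; python3 -m handwheel '[[[-6,0,0],0],[[-6,0,0],0],[[-6,0,1],0],[[-6,0,1],0]]'
```

```text
clock: 18.88
tcp_pos: [382.4, 27.9, 16.7]
ee_rot: [179.1, 3.5, 179.8]
contact_force: [0.8, -0.4, 0.2]
grip_width: 0.2
clock: 19.38
tcp_pos: [400.0, 27.4, 17.4]
ee_rot: [179.2, 2.6, 179.7]
contact_force: [-14.7, -1.2, 11.1]
grip_width: -0.0
```

```bash
python3 -m handwheel '[[[-6,0,1],0],[[-6,0,1],0],[[-6,0,1],0]]' 255; python3 -m handwheel '[[[0,0,0],0],[[0,0,0],0]]'
```

```text
clock: 19.75
tcp_pos: [399.8, 27.6, 11.8]
ee_rot: [179.4, 0.5, 179.7]
contact_force: [-11.1, -1.6, 9.8]
grip_width: -0.3
clock: 20.0
tcp_pos: [399.5, 27.7, 11.9]
ee_rot: [179.4, 0.5, 179.7]
contact_force: [-1.2, 0.0, 0.3]
grip_width: -0.2
```

The tool is within about 0.6° of vertical. I lift clear and re-measure the jars and slab, since a jar may have been knocked.

```bash
python3 -m handwheel '[[[10,0,0],0],[[0,0,-45],0],[[0,0,-45],0],[[0,0,-45],0],[[0,0,-25],0],[[0,0,0],0]]' 0
cat >> h.py <<'E'
def jars(P,box=(350,720,130,460),zt=0):
    x0,x1,y0,y1=box
    m=(P[...,2]>zt+28)&(P[...,2]<zt+95)&(P[...,0]>x0)&(P[...,0]<x1)&(P[...,1]>y0)&(P[...,1]<y1)
    n,l,st,ct=cv2.connectedComponentsWithStats(m.astype(np.uint8)); out=[]
    for i in range(1,n):
        if st[i,4]<80: continue
        Q=P[l==i]; h=np.median(Q[:,2]); T=Q[abs(Q[:,2]-h)<4]
        (cx,cy),r=cv2.minEnclosingCircle(T[:,:2].astype(np.float32)); out.append((round(cx),round(cy),round(float(h)),round(r)))
    return out
E
python3 - <<'E'
from h import *
d=cam("top"); P=cloud(d); cv2.imwrite("pics/top2.png",cv2.resize(d["pixels"],(800,600)))
print(jars(P))
m=(P[...,2]>46)&(P[...,2]<58)&(P[...,1]<-155)&(P[...,1]>-400)&(P[...,0]>400)&(P[...,0]<690)
Q=P[m]; print(len(Q),cv2.minAreaRect(Q[:,:2].astype(np.float32)))
m=(P[...,2]>83)&(P[...,2]<97)&(P[...,1]<-50)&(P[...,1]>-105)&(P[...,0]>400)&(P[...,0]<690)
Q=P[m]; print(len(Q),cv2.minAreaRect(Q[:,:2].astype(np.float32)))
print(monitor.read_state()["tcp_pos"],monitor.read_state()["ee_rot"])
E
```

```text
clock: 20.75
tcp_pos: [388.5, 25.7, 178.4]
ee_rot: [179.4, 0.9, 179.7]
contact_force: [1.0, 0.3, 0.1]
grip_width: 85.7
[(669, 310, 41, 29), (606, 195, 42, 29), (546, 319, 45, 28), (540, 214, 53, 28), (533, 425, 45, 28), (429, 333, 58, 20), (426, 186, 49, 29)]
1838 ((549.3673706054688, -274.8319091796875), (221.04771423339844, 240.7657012939453), 88.70101928710938)
280 ((553.94775390625, -80.03595733642578), (14.14449691772461, 117.78585052490234), 88.62490844726562)
[387.578082    25.87364415 177.18152988] [179.36299093   0.76976782 179.73469145]
```

pot3 has been knocked to (606,195) and the others are in place. The slab centre is (549,-275) at a yaw of -1.3°. I take pot2 first.

```bash
python3 -m handwheel '[[[-9,40,0],0],[[-9,40,0],0],[[-9,40,0],0],[[-9,38,0],0],[[0,0,40],0],[[0,0,30],0],[[0,0,0],0]]' 0
```

```text
clock: 21.68
tcp_pos: [419.1, 187.8, 96.5]
ee_rot: [179.6, -0.0, 179.6]
contact_force: [0.4, -0.1, -0.1]
grip_width: 85.2
```

```bash
python3 -m handwheel '[[[-7,-2,20],0],[[0,0,25],0],[[0,0,20],0],[[0,0,12],0],[[0,0,0],0]]' 0
python3 -m handwheel '[[[0,0,0],0],[[0,0,0],0],[[0,0,0],0],[[0,0,0],0],[[0,0,0],0]]' 255; python3 -m handwheel '[[[0,0,-25],0],[[0,0,-40],0],[[0,0,-50],0],[[0,0,-40],0]]'
```

```text
clock: 22.3
tcp_pos: [426.8, 185.7, 18.7]
ee_rot: [179.6, 0.0, 179.6]
contact_force: [-0.7, -0.2, -0.0]
grip_width: 85.3
clock: 22.92
tcp_pos: [428.7, 186.3, 21.4]
ee_rot: [179.5, 0.3, 179.6]
contact_force: [-0.0, 0.2, -2.6]
grip_width: 56.3
clock: 23.42
tcp_pos: [423.2, 183.4, 175.6]
ee_rot: [179.7, -0.4, 179.6]
contact_force: [1.1, 0.8, -1.7]
grip_width: 56.5
```

```bash
python3 -m handwheel '[[[-7,-51,0],0],[[-7,-51,0],0],[[-7,-51,0],0],[[-7,-51,0],0],[[-7,-51,0],0],[[-7,-51,0],0],[[-7,-51,0],0],[[-7,-51,0],0],[[-7,-51,0],0],[[-4,-30,0],0],[[0,0,0],0]]' 255
```

```text
clock: 24.8
tcp_pos: [492.2, -319.9, 174.2]
ee_rot: [179.5, 0.2, 179.8]
contact_force: [0.3, 0.1, -1.2]
grip_width: 56.1
```

```bash
python3 -m handwheel '[[[0,-6,40],0],[[0,0,35],0],[[0,0,20],0],[[0,0,10],0],[[0,0,5],0],[[0,0,0],0]]' 255
```

```text
clock: 25.55
tcp_pos: [492.1, -320.9, 61.5]
ee_rot: [179.3, 0.2, 179.9]
contact_force: [-0.3, 0.6, -1.9]
grip_width: 56.7
```

```bash
python3 -m handwheel '[[[0,0,1],0],[[0,0,0],0],[[0,0,0],0],[[0,0,0],0]]' 0; python3 -m handwheel '[[[0,0,-25],0],[[0,0,-40],0],[[0,0,-40],0],[[-5,50,0],0],[[-5,55,0],0],[[-5,55,0],0],[[-5,55,0],0],[[-5,55,0],0],[[-5,55,0],0],[[-5,55,0],0],[[-5,55,0],0],[[-5,55,0],0]]'
```

```text
clock: 26.05
tcp_pos: [494.7, -322.9, 64.2]
ee_rot: [179.6, 0.5, 179.9]
contact_force: [-1.1, -0.6, -0.3]
grip_width: 85.3
clock: 27.55
tcp_pos: [545.3, 175.3, 179.9]
ee_rot: [179.7, 1.1, 179.4]
contact_force: [1.0, -0.2, 0.0]
grip_width: 85.2
```

```bash
python3 -m handwheel '[[[3,30,0],0],[[0,0,40],0],[[0,0,30],0],[[0,0,0],0]]' 0
python3 - <<'E'
from h import *
d=cam("wrist"); P=cloud(d); print(jars(P,(450,720,150,350)), monitor.read_state()["tcp_pos"])
d=cam("top"); P=cloud(d); print(jars(P,(420,690,-400,-150),40)); print(jars(P))
E
```

```text
clock: 28.05
tcp_pos: [545.4, 212.4, 110.3]
ee_rot: [179.6, 1.4, 179.8]
contact_force: [0.3, 0.6, 0.9]
grip_width: 85.3
[(540, 215, 53, 27), (545, 320, 45, 28), (605, 197, 41, 29), (658, 292, 37, 19)] [546.5106327  212.60452367 111.80511886]
[(491, -321, 89, 28)]
[(672, 311, 42, 28), (605, 195, 42, 29), (532, 425, 45, 28), (529, 206, 52, 23)]
```

```bash
python3 -m handwheel '[[[8,2,20],0],[[0,0,25],0],[[0,0,20],0],[[0,0,15],0],[[0,0,8],0],[[0,0,0],0]]' 0
python3 -m handwheel '[[[0,0,0],0],[[0,0,0],0],[[0,0,0],0],[[0,0,0],0],[[0,0,0],0]]' 255
```

```text
clock: 28.9
tcp_pos: [552.2, 216.7, 33.4]
ee_rot: [179.2, 2.7, 179.6]
contact_force: [0.0, -0.2, 0.1]
grip_width: 85.5
clock: 29.52
tcp_pos: [553.7, 216.8, 35.9]
ee_rot: [179.2, 2.9, 179.6]
contact_force: [-0.7, -0.1, -2.0]
grip_width: 54.7
```

```bash
python3 -m handwheel '[[[0,0,0],0],[[0,0,0],0],[[0,0,0],0],[[8,-1,6],0],[[6,0,6],0],[[2,0,4],0],[[0,0,0],0]]' 0
python3 - <<'E'
from h import *
d=cam("wrist"); P=cloud(d); print(jars(P,(450,720,150,350)), monitor.read_state()["tcp_pos"])
E
```

```text
clock: 30.4
tcp_pos: [536.7, 216.0, 17.6]
ee_rot: [179.2, 2.8, 179.6]
contact_force: [-0.1, -0.6, -0.2]
grip_width: 85.2
[(540, 217, 53, 27), (531, 264, 66, 9), (532, 167, 80, 21)] [536.94226217 216.11518076  17.76695779]
```

```bash
python3 -m handwheel '[[[0,0,0],0],[[0,0,0],0],[[0,0,0],0],[[0,0,0],0],[[0,0,0],0]]' 255;  python3 -m handwheel '[[[0,0,-25],0],[[0,0,-40],0],[[0,0,-50],0],[[0,0,-40],0]]'
```

```text
clock: 31.08
tcp_pos: [538.1, 216.3, 18.6]
ee_rot: [179.2, 3.0, 179.6]
contact_force: [-0.3, -0.9, -0.5]
grip_width: 56.9
clock: 31.58
tcp_pos: [525.4, 212.8, 171.5]
ee_rot: [179.4, 2.2, 179.6]
contact_force: [1.1, -0.6, -1.2]
grip_width: 56.6
```

```bash
python3 -m handwheel '[[[-8,-52,0],0],[[-8,-52,0],0],[[-8,-52,0],0],[[-8,-52,0],0],[[-8,-52,0],0],[[-8,-52,0],0],[[-8,-52,0],0],[[-8,-52,0],0],[[-8,-52,0],0],[[-4,-30,0],0],[[0,-20,0],0],[[0,0,0],0]]' 255
```

```text
clock: 33.08
tcp_pos: [603.6, -320.0, 170.9]
ee_rot: [179.2, 2.7, 179.8]
contact_force: [0.6, 0.5, -1.0]
grip_width: 56.2
```

```bash
python3 -m handwheel '[[[1,-6,40],0],[[2,-1,35],0],[[2,0,20],0],[[1,0,10],0],[[0,0,0],0]]' 255
```

```text
clock: 33.7
tcp_pos: [602.7, -318.6, 64.2]
ee_rot: [179.0, 2.7, -179.8]
contact_force: [-0.4, 0.6, -1.3]
grip_width: 56.7
```

```bash
python3 -m handwheel '[[[0,-6,3],0],[[0,0,1],0],[[0,0,0],0]]' 255; python3 -m handwheel '[[[0,0,0],0],[[0,0,0],0],[[0,0,0],0]]' 0; python3 -m handwheel '[[[0,0,-25],0],[[0,0,-40],0],[[0,0,-40],0],[[4,50,0],0],[[4,55,0],0],[[4,55,0],0],[[4,55,0],0],[[4,55,0],0],[[4,55,0],0],[[4,55,0],0],[[4,55,0],0],[[4,55,0],0]]'
```

```text
clock: 34.08
tcp_pos: [605.0, -325.6, 63.0]
ee_rot: [179.1, 3.0, -179.8]
contact_force: [1.0, -0.0, -1.9]
grip_width: 56.8
clock: 34.45
tcp_pos: [606.3, -326.7, 65.0]
ee_rot: [179.3, 3.2, -179.8]
contact_force: [-0.1, 0.3, -0.3]
grip_width: 85.4
clock: 35.95
tcp_pos: [565.5, 171.5, 180.6]
ee_rot: [179.3, 3.8, 179.7]
contact_force: [0.6, -0.3, 0.4]
grip_width: 85.3
```

```bash
python3 -m handwheel '[[[-22,18,0],0],[[0,0,40],0],[[0,0,30],0],[[0,0,0],0]]' 0
python3 - <<'E'
from h import *
d=cam("top"); P=cloud(d); print(jars(P,(420,690,-400,-150),40)); print(jars(P))
d=cam("wrist"); P=cloud(d); print(jars(P,(450,720,150,350)), monitor.read_state()["tcp_pos"])
E
```

```text
clock: 36.45
tcp_pos: [593.2, 197.0, 113.1]
ee_rot: [179.2, 4.0, -179.8]
contact_force: [-1.4, 0.5, -0.1]
grip_width: 85.6
[(609, -325, 93, 28), (490, -321, 89, 29)]
[(532, 425, 45, 28)]
[(545, 320, 45, 28), (605, 197, 41, 29), (657, 319, 40, 24)] [595.14087465 197.14551034 115.88892041]
```

```bash
python3 -m handwheel '[[[1,0,30],0],[[1,0,25],0],[[1,0,20],0],[[1,0,15],0],[[1,0,10],0],[[0,0,5],0]]' 0
```

```text
clock: 37.3
tcp_pos: [608.4, 199.8, 20.2]
ee_rot: [178.9, 5.5, -179.9]
contact_force: [-0.4, -0.1, 0.4]
grip_width: 85.6
```

```bash
python3 -m handwheel '[[[3,-2,5],0],[[1,0,3],0],[[0,0,0],0]]' 0; python3 -m handwheel '[[[0,0,0],0],[[0,0,0],0],[[0,0,0],0],[[0,0,0],0],[[0,0,0],0]]' 255;  python3 -m handwheel '[[[0,0,-25],0],[[0,0,-40],0],[[0,0,-50],0],[[0,0,-40],0]]'
```

```text
clock: 37.67
tcp_pos: [605.7, 198.0, 12.2]
ee_rot: [178.9, 5.5, -179.9]
contact_force: [-0.4, 0.5, 0.4]
grip_width: 85.6
clock: 38.3
tcp_pos: [606.3, 198.1, 13.3]
ee_rot: [178.9, 5.6, -179.9]
contact_force: [-0.8, -0.0, 1.7]
grip_width: 56.5
clock: 38.8
tcp_pos: [585.9, 193.9, 164.6]
ee_rot: [179.1, 4.8, -179.9]
contact_force: [0.2, 0.3, -2.7]
grip_width: 56.7
```

```bash
python3 -m handwheel '[[[-2,-52,0],0],[[-2,-52,0],0],[[-2,-52,0],0],[[-2,-52,0],0],[[-2,-52,0],0],[[-2,-52,0],0],[[-2,-52,0],0],[[-1,-30,0],0],[[0,-15,0],0],[[0,0,0],0]]' 255
```

```text
clock: 40.05
tcp_pos: [605.2, -225.0, 161.4]
ee_rot: [178.9, 5.3, -179.7]
contact_force: [-1.3, 0.4, -1.9]
grip_width: 56.9
```

```bash
python3 -m handwheel '[[[2,0,40],0],[[3,0,30],0],[[3,0,20],0],[[1,0,10],0],[[0,0,3],0],[[0,0,0],0]]' 255
```

```text
clock: 40.8
tcp_pos: [607.2, -215.0, 57.2]
ee_rot: [178.7, 5.4, -179.3]
contact_force: [0.4, 0.3, -1.5]
grip_width: 56.5
```

```bash
python3 -m handwheel '[[[0,-6,3],0],[[0,0,1],0],[[0,0,0],0]]' 255; python3 -m handwheel '[[[0,0,0],0],[[0,0,0],0],[[0,0,0],0]]' 0; python3 -m handwheel '[[[0,0,-25],0],[[0,0,-40],0],[[0,0,-40],0],[[8,50,0],0],[[8,55,0],0],[[8,55,0],0],[[8,55,0],0],[[8,55,0],0],[[8,55,0],0],[[8,55,0],0],[[8,55,0],0],[[8,55,0],0]]'
```

```text
clock: 41.18
tcp_pos: [609.6, -222.4, 55.3]
ee_rot: [178.8, 5.6, -179.3]
contact_force: [0.7, -0.6, -2.1]
grip_width: 56.2
clock: 41.55
tcp_pos: [610.7, -223.1, 56.7]
ee_rot: [178.9, 5.8, -179.3]
contact_force: [-0.2, 0.2, 0.0]
grip_width: 85.6
clock: 43.05
tcp_pos: [524.1, 274.3, 170.3]
ee_rot: [178.9, 6.5, -179.7]
contact_force: [1.3, -0.2, 0.6]
grip_width: 85.2
```

```bash
python3 -m handwheel '[[[0,38,0],0],[[0,2,40],0],[[0,0,30],0],[[0,0,0],0]]' 0
python3 - <<'E'
from h import *
d=cam("wrist"); P=cloud(d); print(jars(P,(450,720,250,400)), monitor.read_state()["tcp_pos"],monitor.read_state()["ee_rot"])
d=cam("top"); P=cloud(d); print(jars(P,(420,690,-400,-150),40));
E
```

```text
clock: 43.55
tcp_pos: [531.5, 323.5, 102.2]
ee_rot: [178.7, 6.7, -179.3]
contact_force: [-0.6, 0.1, 0.7]
grip_width: 85.4
[(545, 321, 45, 28), (532, 400, 34, 8), (655, 313, 37, 26)] [532.42324154 323.87129237 103.7503569 ] [ 178.64939715    6.83659987 -179.28449856]
[(609, -223, 82, 29), (610, -326, 93, 28), (491, -320, 89, 29)]
```

```bash
python3 -m handwheel '[[[1,-2,30],0],[[1,0,25],0],[[1,0,18],0],[[0,0,12],0],[[0,0,7],0],[[0,0,2],0]]' 0
```

```text
clock: 44.4
tcp_pos: [550.2, 327.1, 18.8]
ee_rot: [178.2, 7.8, -179.5]
contact_force: [-0.3, 0.6, 0.2]
grip_width: 85.5
```

```bash
python3 -m handwheel '[[[5,-6,2],0],[[0,0,0],0]]' 0; python3 -m handwheel '[[[0,0,0],0],[[0,0,0],0],[[0,0,0],0],[[0,0,0],0],[[0,0,0],0]]' 255;  python3 -m handwheel '[[[0,0,-25],0],[[0,0,-40],0],[[0,0,-50],0],[[0,0,-40],0]]'
```

```text
clock: 44.65
tcp_pos: [545.6, 320.9, 16.4]
ee_rot: [178.2, 7.9, -179.5]
contact_force: [0.2, -0.3, 0.0]
grip_width: 85.5
clock: 45.28
tcp_pos: [546.0, 321.4, 17.7]
ee_rot: [178.1, 8.0, -179.5]
contact_force: [0.1, -0.5, -0.5]
grip_width: 56.6
clock: 45.78
tcp_pos: [520.2, 313.9, 168.6]
ee_rot: [178.4, 7.3, -179.4]
contact_force: [0.3, 1.0, -1.7]
grip_width: 56.6
```

```bash
python3 -m handwheel '[[[4,-53,0],0],[[4,-53,0],0],[[4,-53,0],0],[[4,-53,0],0],[[4,-53,0],0],[[4,-53,0],0],[[4,-53,0],0],[[4,-53,0],0],[[4,-53,0],0],[[2,-30,0],0],[[0,-12,0],0],[[0,0,0],0]]' 255
```

```text
clock: 47.28
tcp_pos: [493.2, -218.5, 152.6]
ee_rot: [178.2, 8.1, -179.3]
contact_force: [-0.4, 0.8, -1.0]
grip_width: 56.7
```

```bash
python3 -m handwheel '[[[4,0,40],0],[[4,-2,28],0],[[4,-2,15],0],[[1,-2,6],0],[[0,0,0],0]]' 255
```

```text
clock: 47.9
tcp_pos: [494.6, -217.0, 61.9]
ee_rot: [178.2, 8.2, -178.9]
contact_force: [0.6, 0.3, 0.1]
grip_width: 56.3
```

```bash
python3 -m handwheel '[[[1,-2,2],0],[[0,0,2],0],[[0,0,0],0]]' 255; python3 -m handwheel '[[[0,0,0],0],[[0,0,0],0],[[0,0,0],0]]' 0; python3 -m handwheel '[[[2,0,-25],0],[[2,0,-40],0],[[0,0,-40],0],[[0,50,0],0],[[0,50,0],0],[[0,50,0],0],[[0,50,0],0],[[0,0,0],0]]'
python3 - <<'E'
from h import *
d=cam("top"); P=cloud(d); print(jars(P,(420,690,-400,-150),40)); cv2.imwrite("pics/t3.png",cv2.resize(d["pixels"][130:280,190:440],(800,480),interpolation=cv2.INTER_CUBIC))
E
```

```text
clock: 48.28
tcp_pos: [496.1, -220.1, 59.9]
ee_rot: [178.3, 8.5, -178.9]
contact_force: [-0.1, 0.6, -1.8]
grip_width: 56.3
clock: 48.65
tcp_pos: [497.2, -220.9, 61.2]
ee_rot: [178.4, 8.6, -178.9]
contact_force: [-0.3, 0.4, -0.1]
grip_width: 85.4
clock: 49.65
tcp_pos: [474.3, -20.5, 175.4]
ee_rot: [178.5, 8.9, -179.1]
contact_force: [0.7, -0.2, -0.4]
grip_width: 85.6
[(609, -223, 82, 29), (610, -326, 94, 28), (496, -221, 85, 28), (491, -320, 89, 29)]
```

View pics/t3.png

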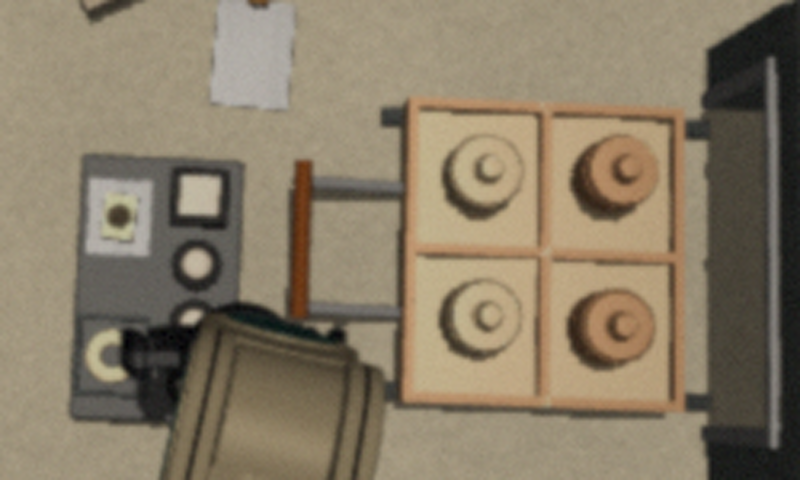

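All four jars stand in their own bays (crop: knobs at about (490,168), (628,168), (490,316) and (625,326)). Next I grip the handle, at crop (303,240), and push the hearth home gently.

```bash
python3 -m handwheel '[[[-30,-28,0],0],[[-30,-28,0],0],[[0,0,20],0],[[0,0,0],0],[[0,0,25],0],[[0,0,25],0],[[0,0,20],0],[[0,0,0],0]]' 0
```

```text
clock: 50.7
tcp_pos: [553.3, -85.6, 96.0]
ee_rot: [178.8, 9.3, -179.6]
contact_force: [0.1, -0.6, 0.4]
grip_width: 85.4
```

```bash
python3 -m handwheel '[[[3,5,15],0],[[3,0,13],0],[[2,0,8],0],[[0,0,0],0]]' 0; python3 -m handwheel '[[[0,0,0],0],[[0,0,0],0],[[0,0,0],0],[[0,0,0],0],[[0,0,0],0],[[0,0,0],0],[[0,0,0],0]]' 255; python3 -m handwheel '[[[0,-3,0],0],[[0,-6,0],0],[[0,-9,0],0],[[0,-12,0],0],[[0,-12,0],0],[[0,-12,0],0]]'
```

```text
clock: 51.2
tcp_pos: [552.1, -80.4, 59.4]
ee_rot: [178.9, 9.5, -179.7]
contact_force: [-0.4, 0.0, 0.4]
grip_width: 85.1
clock: 52.08
tcp_pos: [553.1, -80.3, 60.8]
ee_rot: [178.8, 9.6, -179.7]
contact_force: [-0.9, 0.5, 0.3]
grip_width: 12.2
clock: 52.82
tcp_pos: [551.8, -135.1, 60.7]
ee_rot: [178.6, 9.4, -179.7]
contact_force: [-1.9, 3.3, 4.9]
grip_width: 12.6
```

```bash
python3 -m handwheel '[[[0,-12,0],0],[[0,-12,0],0],[[0,-12,0],0],[[0,-12,0],0],[[0,-12,0],0],[[0,-12,0],0],[[0,-12,0],0],[[0,-12,0],0],[[0,-12,0],0],[[0,-12,0],0],[[0,-12,0],0],[[0,-10,0],0]]'
```

```text
clock: 54.32
tcp_pos: [547.9, -288.4, 60.7]
ee_rot: [178.6, 9.2, -179.9]
contact_force: [-1.0, 3.2, 4.7]
grip_width: 12.3
```

```bash
python3 -m handwheel '[[[0,-9,0],0],[[0,-9,0],0],[[0,-7,0],0],[[0,-6,0],0],[[0,-5,0],0],[[0,-5,0],0],[[0,-5,0],0]]'
```

```text
clock: 55.2
tcp_pos: [547.0, -328.3, 60.7]
ee_rot: [177.3, 9.3, -179.8]
contact_force: [-1.6, 15.7, 13.3]
grip_width: 12.3
```

The hearth is against its stop: the reaction rose to about 16 N after 248 mm of travel. I release, check from the top camera and go above key 3.

```bash
python3 -m handwheel '[[[0,0,0],0],[[0,0,0],0],[[0,0,0],0],[[0,0,0],0]]' 0; python3 -m handwheel '[[[0,0,-20],0],[[0,0,-30],0],[[0,0,-30],0],[[0,50,0],0],[[0,50,0],0],[[0,50,0],0],[[0,50,0],0],[[0,50,0],0],[[0,50,0],0],[[0,0,0],0]]'; python3 -m handwheel '[[[0,0,0],0],[[0,0,0],0],[[0,0,0],0],[[0,0,0],0],[[0,0,0],0],[[0,0,0],0]]' 255
python3 - <<'E'
from h import *
d=cam("top"); P=cloud(d)
m=(P[...,2]>83)&(P[...,2]<97)&(P[...,1]<-250)&(P[...,1]>-390)&(P[...,0]>450)&(P[...,0]<650)
Q=P[m]; print(len(Q),cv2.minAreaRect(Q[:,:2].astype(np.float32)))
d=cam("scene"); cv2.imwrite("pics/s4.png",cv2.resize(d["pixels"],(800,600)))
E
```

```text
clock: 55.7
tcp_pos: [547.0, -330.4, 59.4]
ee_rot: [177.5, 9.2, -179.7]
contact_force: [-0.4, 0.3, -0.3]
grip_width: 83.3
clock: 56.95
tcp_pos: [535.6, -32.3, 168.8]
ee_rot: [178.2, 10.4, -179.9]
contact_force: [-0.5, -0.4, 0.3]
grip_width: 85.4
clock: 57.7
tcp_pos: [536.6, -36.6, 170.5]
ee_rot: [178.3, 10.5, 179.8]
contact_force: [0.6, -0.6, -0.8]
grip_width: 0.2
291 ((547.8146362304688, -328.81121826171875), (13.902511596679688, 120.2491455078125), 87.97196197509766)
```

```bash
python3 -m handwheel '[[[9,18,0],0],[[9,18,0],0],[[0,0,30],0],[[0,0,30],0],[[0,0,20],0],[[0,0,0],0]]'
python3 - <<'E'
from h import *
d=cam("wrist"); cv2.imwrite("pics/w5.png",d["pixels"]); P=cloud(d)
m=(abs(P[...,2]-48)<5)&(P[...,1]<25)&(P[...,1]>-30)&(P[...,0]>400)&(P[...,0]<650)
n,l,st,ct=cv2.connectedComponentsWithStats(m.astype(np.uint8))
for i in range(1,n):
    if st[i,4]>150: print("key",st[i,4],ct[i].round(),P[l==i].mean(0).round(1),P[l==i].min(0).round(),P[l==i].max(0).round())
E
```

```text
clock: 58.55
tcp_pos: [529.6, 10.0, 88.1]
ee_rot: [178.2, 10.5, -179.9]
contact_force: [0.5, -0.4, 0.1]
grip_width: -0.4
key 2318 [232.  31.] [440.7   2.4  50.5] [429.  -9.  46.] [453.  14.  53.]
key 1669 [231. 131.] [486.5   1.3  50.2] [476. -10.  43.] [499.  13.  53.]
key 1299 [231. 210.] [532.6  -0.   49.8] [523. -12.  43.] [547.  12.  53.]
```

View pics/w5.png

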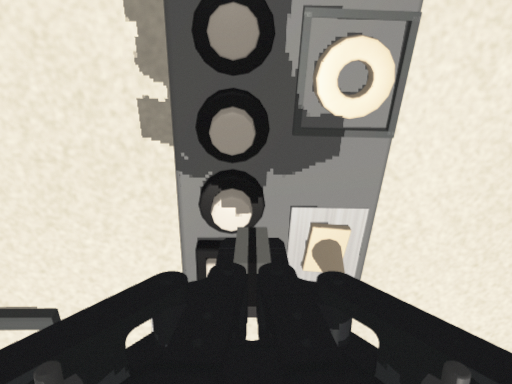

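The wrist view shows key 1 at (233,31), key 2 at (231,131) and key 3 at (231,210), with the ring inside the frame at (355,78). All keys are up. I press key 3.

```bash
python3 -m handwheel '[[[-2,-10,12],0],[[0,0,12],0],[[0,0,0],0]]'
```

```text
clock: 58.98
tcp_pos: [538.6, 0.3, 66.5]
ee_rot: [178.2, 10.8, -179.8]
contact_force: [-0.5, 0.3, 0.1]
grip_width: -0.1
```

```bash
python3 -m handwheel '[[[0,0,10],0],[[0,0,5],0],[[0,0,4],0],[[0,0,4],0]]'
```

```text
clock: 59.48
tcp_pos: [542.8, 0.5, 46.0]
ee_rot: [178.3, 10.8, -179.9]
contact_force: [-23.9, -0.6, 52.1]
grip_width: -0.2
```

```bash
python3 -m handwheel '[[[0,0,-10],0],[[0,0,-10],0],[[0,0,-10],0],[[0,0,0],0]]'
python3 - <<'E'
from h import *
d=cam("wrist"); P=cloud(d)
for x in(441,487.5,535):
    m=(np.hypot(P[...,0]-x,P[...,1]-1)<8)&(P[...,2]<60); print(x,m.sum(),np.median(P[m][:,2]) if m.any() else 0)
E
```

```text
clock: 59.98
tcp_pos: [538.7, -0.5, 78.1]
ee_rot: [178.3, 11.0, -179.9]
contact_force: [0.6, -0.1, 0.0]
grip_width: 0.2
441 955 50.78497417571518
487.5 907 50.79122799368244
535 618 50.78541513120223
```

The force was 52 N, more than I wanted, so I'll check the depth: press key 3 again more gently and read the key-top height while holding it.

```bash
python3 -m handwheel '[[[0,0,10],0],[[0,0,9],0],[[0,0,4],0],[[0,0,3],0],[[0,0,1.5],0]]'
python3 - <<'E'
from h import *
d=cam("wrist"); P=cloud(d); s=monitor.read_state(); print(s["tcp_pos"],s["contact_force"])
for x in(441,487.5,535):
    m=(np.hypot(P[...,0]-x,P[...,1]-1)<9)&(P[...,2]<60); print(x,m.sum(),np.percentile(P[m][:,2],[10,50,90]) if m.any() else 0)
E
```

```text
clock: 60.65
tcp_pos: [541.9, 0.4, 47.0]
ee_rot: [178.3, 10.7, -179.9]
contact_force: [-6.5, -0.1, 14.4]
grip_width: -0.2
[5.41903467e+02 4.66200018e-01 4.71805413e+01] [-3.91770371 -0.25539143  8.35328964]
441 899 [49.87900847 50.77907583 51.67982184]
487.5 1711 [49.95962465 50.74430003 51.51564096]
535 922 [44.06970792 45.22857512 57.56984129]
```

Held down, the key 3 top reads 45.2 against 50.8 mm up, so it is fully down at TCP z≈47. Now I go to key 2.

```bash
python3 -m handwheel '[[[0,0,-10],0],[[0,0,-15],0],[[0,0,-10],0],[[16,0,0],0],[[16,0,0],0],[[16,0,0],0],[[0,0,0],0]]'
```

```text
clock: 61.58
tcp_pos: [482.9, -0.3, 73.4]
ee_rot: [178.2, 10.6, -179.9]
contact_force: [-0.2, -0.6, 0.3]
grip_width: 0.4
```

```bash
python3 -m handwheel '[[[-6,1,8],0],[[0,0,8],0],[[0,0,0],0]]'
```

```text
clock: 61.95
tcp_pos: [493.3, 1.2, 57.7]
ee_rot: [178.2, 10.7, -179.9]
contact_force: [-0.4, -0.1, 0.7]
grip_width: -0.3
```

```bash
python3 -m handwheel '[[[0,0,5],0],[[0,0,4],0],[[0,0,2.5],0],[[0,0,1.5],0]]'
python3 - <<'E'
from h import *
d=cam("wrist"); P=cloud(d); s=monitor.read_state(); print(s["tcp_pos"],s["contact_force"])
for x in(441,487.5):
    m=(np.hypot(P[...,0]-x,P[...,1]-1)<9)&(P[...,2]<60); print(x,m.sum(),np.percentile(P[m][:,2],[10,50,90]) if m.any() else 0)
E
```

```text
clock: 62.45
tcp_pos: [495.7, 1.2, 46.6]
ee_rot: [178.3, 10.5, -179.9]
contact_force: [-10.8, 0.0, 24.7]
grip_width: -0.1
[495.72613213   1.24183722  46.70818887] [-11.47832711  -0.56936073  21.58913398]
441 1717 [49.95718623 50.74000068 51.49386883]
487.5 1043 [43.8559236  45.03727815 57.47293738]
```

```bash
python3 -m handwheel '[[[0,0,-10],0],[[0,0,-15],0],[[-24,-1,0],0],[[-24,-1,0],0],[[-24,-1,4],0],[[-24,-1,8],0],[[0,0,8],0],[[0,0,0],0]]'
```

```text
clock: 63.5
tcp_pos: [591.3, -2.6, 72.9]
ee_rot: [178.3, 10.7, -179.9]
contact_force: [0.0, -1.5, -0.0]
grip_width: -0.0
```

```bash
python3 -m handwheel '[[[2,0,9],0],[[0,0,7],0],[[0,0,0],0],[[0,0,5],0],[[0,0,4],0],[[0,0,2.5],0],[[0,0,1.5],0]]'
```

```text
clock: 64.38
tcp_pos: [590.6, -1.6, 43.1]
ee_rot: [178.3, 10.4, -179.9]
contact_force: [-9.3, 0.3, 19.7]
grip_width: -0.0
```

```bash
python3 - <<'E'
from h import *
for n in("wrist","scene"):
    d=cam(n); P=cloud(d)
    for nm,x,y,r in(("start",589,-3,13),("key3",535,0,9)):
        m=(abs(P[...,0]-x)<r)&(abs(P[...,1]-y)<r)&(P[...,2]<60); print(n,nm,m.sum(),np.percentile(P[m][:,2],[10,50,90]) if m.any() else 0)
    cv2.imwrite(f"pics/{n}6.png",d["pixels"] if n=="wrist" else cv2.resize(d["pixels"][130:250,180:300],(600,600),interpolation=cv2.INTER_CUBIC))
E
python3 -m handwheel '[[[0,0,-10],0],[[0,0,-25],0],[[0,0,-25],0],[[0,0,-25],0],[[20,20,-10],0],[[20,40,0],0],[[20,40,0],0],[[20,40,0],0],[[0,0,0],0]]'
python3 - <<'E'
from h import *
for n in("scene","top"):
    d=cam(n); P=cloud(d)
    for nm,x,y,r in(("start",589,-3,13),("key3",535,0,8),("key2",487.5,1,8),("key1",441,2,8)):
        m=(abs(P[...,0]-x)<r)&(abs(P[...,1]-y)<r)&(P[...,2]<60); print(n,nm,m.sum(),np.percentile(P[m][:,2],[10,50,90]) if m.any() else 0)
    cv2.imwrite(f"pics/{n}7.png",cv2.resize(d["pixels"],(800,600)))
m=(P[...,2]>83)&(P[...,2]<97)&(P[...,1]<-250)&(P[...,1]>-390)&(P[...,0]>450)&(P[...,0]<650)
print(cv2.minAreaRect(P[m][:,:2].astype(np.float32)))
E
```

```text
wrist start 1786 [40.2302821  41.43743754 57.25254177]
wrist key3 2294 [49.77504844 50.67595834 51.498359  ]
scene start 60 [40.64539036 48.35613413 57.3497803 ]
scene key3 20 [48.45072367 50.92586801 51.78949874]
clock: 65.6
tcp_pos: [495.6, 138.5, 132.1]
ee_rot: [178.2, 11.0, 180.0]
contact_force: [-0.2, -0.8, 0.6]
grip_width: -0.1
scene start 45 [45.17910366 47.43141696 48.65127253]
scene key3 15 [50.42817028 51.86577134 52.77149797]
scene key2 16 [49.14964614 51.95633601 53.17229755]
scene key1 17 [48.6689306  51.41460748 52.54723059]
top start 114 [44.74418681 47.44313472 50.10464736]
top key3 38 [48.66015221 51.80983068 54.71740227]
top key2 42 [48.4978097  51.87941531 55.21959647]
top key1 48 [47.78033135 51.82357007 54.23635864]
((547.5953369140625, -328.5311279296875), (13.213417053222656, 119.90467071533203), 88.80131530761719)
```

View pics/wrist6.png

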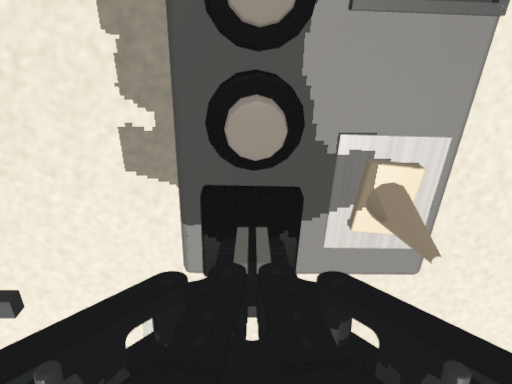

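View pics/scene7.png

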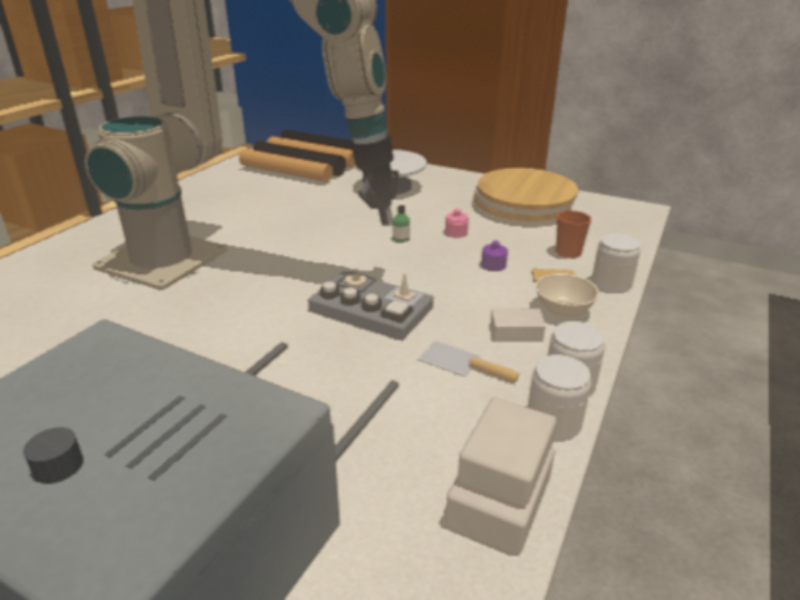

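The wrist view during the start press shows key 3 up at (256,127), with the start key (around (250,215)) under the fingertips. Its top read about 41.4 mm, against 47.4 mm up. The final scene view shows all keys up, the hearth inside the kiln, and the bottle (401,225), block (517,323) and spatula (470,362) untouched. I hand in.

```bash
python3 -c "
from h import *
print(order.finish_job())"
```

```text
the job is handed in; nothing more can be done
None
```

The job is handed in, at about 66 s of the 210 s allowed. I drew the hearth right out, stood all four jars in separate bays and pushed it home. The ring was on the call pad, so I pressed key 3, then key 2, then start.

**Last checks**
- **Hearth:** the handle moved 248.8 mm from fully out, and it reached the stop at about 16 N. That puts the hearth home.
- **Jars:** I checked them one to a bay from above before the push. Inside the closed kiln I could not see them again.
- **Keys:** key tops dropped about 5.6 mm (key 3 and key 2) and about 6 mm (start) while held. All four keys read up again afterwards.
- **Bystanders:** in the last scene picture the bottle, block and spatula look unmoved.

**What did not go cleanly**
- Pulling against the end stop tilted the tool about 7°, so I straightened it by pressing the closed fingertips against the sides of the console. A slower drift came back, reaching about 11° by the key presses.
- pot3 was knocked from (650,190) to (606,195) between my first two measurements; I found it again before picking it up.
- pot4 needed a second grasp, because the first was off-centre.
- The first press of key 3 peaked at about 52 N at the fingertips. That is above the 40 N limit stated for the arm and gripper body, but it was the fingers that pressed. I repeated key 3 more gently, so it was pressed twice in a row before key 2.

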